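# Wooden pin from the spring-flap dispenser

### The job

Take the wooden dowel pin out of its blue dispenser: reach in behind the leaning spring flap, push it open towards the front of the dispenser with the fingers, and hold it open while you grip the pin and lift it out. Then stand the pin upright in the round well of the aluminium block and let go; the flap shuts by itself.

Things in the scene. Friction and masses are not known exactly. Their poses are not given: they have to be found in the camera images.
- wood_pin: Brown wooden dowel pin, a cylinder 20 mm in diameter and 45 mm tall, standing upright on the floor of its dispenser, under the clear flap. Origin: centre of its lower end; z along the pin, up. A bare steel pin of the same size stands in the other, identical dispenser and is not wanted.
- wood_bin: Blue open-topped tray with the wooden pin, fixed. Origin: centre of its underside, z up, -x its front, y along the flap's hinge. In mm: outside 104 (x) x 136 (y); inside x -47..47, y +-64; floor 5 thick, front wall 28, sides 40, back wall 60 high. Pin at x -11..-7, y +-10; room for fingers beside it in y. The shut flap covers the pin from above; the tray is open only behind the flap's bar, x 0..47.
- wood_flap (a joint): Clear flap of that tray, in mm 120 wide, 63 long; hinge at x -46, z 30 of the tray, yellow bar, 6 thick, on its upper edge. rad: 0 = shut on its stop, leaning 45 deg to +x over the pin (bar at x -4, z 72; cannot go lower); grows as the bar is pushed to -x from behind; 0.79 upright, 0.9 end. A spring shuts it (1 N at the bar, 2 N at 0.45). With fingers beside the pin the bar is at x about -20, z 85.
- well (a point): Centre of the floor of the round well in the aluminium block. The block is 80 x 80 mm, 16 mm high, fixed to the bench; the well is 37 mm in diameter (slightly wider at the mouth) and 10 mm deep, its floor 6 mm above the bench. z up.

How it is judged:
On the way, in this order (a step that is already met when the one before it is completed fails the run):
1. the flap is pushed open while the wooden pin still stands in the dispenser (value of joint wood_flap above 0.2 rad and height (world z) of wood_pin below 0.02 m), for 0.1 s.
2. the wooden pin is lifted from the dispenser (height (world z) of wood_pin above 0.05 m), for 0.05 s.
At the end, for the whole second after the job is handed in: The wooden pin stands upright (within about 10 degrees) on the floor of the aluminium block's well (within 12 mm of its centre, lower end within 4 mm of the floor), at rest and released, and the dispenser's flap is shut (under 0.1 rad) (horizontal distance between wood_pin and well below 0.012 m and z of wood_pin in the frame of well between -0.004 and 0.004 m and angle between wood_pin's own z axis and vertical below 0.17 rad and linear speed of wood_pin below 0.02 m/s and value of joint wood_flap below 0.1 rad); the robot touches nothing.
It also fails if it takes over 40 s, if anything falls off the work surface, if the arm or the gripper's body presses on something with over 40 N, if the wrist force passes 120 N, or if a joint passes its speed limit or range.

### The arm

A 6-joint arm with a two-finger parallel gripper is mounted at the origin on a cart in front of the work surface, level with it; the furniture and walls round the work are solid. World frame = base frame: x ahead of the robot, y to its left, z up, the work surface at z = 0. Lengths are in m, angles in rad, forces in N, time in s.
With the tool pointing down it reaches from about 0.25 to 0.775 m from the base axis. Payload 4 kg.
Tool frame: the origin (TCP) lies on the centre line of the jaws, within the pads' length; the fingertips stand 17 mm ahead of it and the grasp point (between the pads) lies 2 mm behind it; z points along the fingers, y is the line along which they close (so a half turn about z gives the same grasp; the last joint's range is limited). The gripper opens to 94 mm and grips with 3 to 60 N. Pads are 16 mm wide; open, the fingers measure 119 mm over their backs; the gripper's body (75 mm by 177 mm) begins 78 mm behind the grasp point.
Start: joints at [1.044, 0.087, 1.371, -0, 1.684, -0.103], TCP at [0.226, 0.501, 0.184] pointing down, gripper open.
Joint ranges: [-3.1, 3.1], [-0.76, 2.03], [0.27, 2.55], [-1.08, 4.22], [0.17, 2.65], [-2.57, 2.57]. Speed limits (rad/s): [2.79, 2.79, 3.14, 3.14, 3.14, 3.14].

### API

Orientations are given as [roll, pitch, yaw] about the fixed x, y, z axes, in that order (R = Rz(yaw) Ry(pitch) Rx(roll)).
In Python, from bench import robot gives the robot as it stands.
- The arm moves only by the tool servo_tool, never from a script. Its argument "plan" is a list of rows, each a list of 7 numbers: the shift along the tool's x, y, z normalised to -1 to 1, where 1 is 0.1 m, then the turn, a rotation vector about the tool's x, y, z normalised to -1 to 1, where 1 is pi/2 rad, then the finger opening in mm, from 0 to 94. In form: [[x, y, z, ax, ay, az, gripper], ...]. A call has 1 to 12 rows; each row is the pose to reach, as a shift and turn from the pose commanded when the call began, along the tool's axes at that moment; what a row does not reach only later rows make up. A row lasts 1/12 s, in which the tool goes at most 41.7 mm and 7.16 degrees, less where a joint would pass 70% of its speed; a pose out of reach is approached as far as the arm can. A call with a number of a shift or a turn outside -1 to 1 is refused whole. A call with a gripper value outside its range is refused whole. The fingers move at their own pace and stop on an object; the grip force is fixed at half the most. Time passes only in rows, so rows that repeat a pose let the fingers close. It gives the time, the measured TCP pose, the force, the opening and the grip force at its end, in the units of the state.
- robot.get_obs(): the state, without advancing time (a new reading comes with each control period).
- robot.snapshot(name): name is "scene" or "side" or "wrist"; returns the picture (480x640x3 uint8, red, green, blue); there is no depth.
- robot.camera_params(name): a dict with "camera_matrix" (3x3 intrinsics, pixels), "rvec" (rotation vector, rad) and "tvec" (3), from world to camera coordinates, as OpenCV has them; the wrist camera has in their place "tool_from_camera" (4x4, takes a point from camera to tool coordinates, whose origin is the TCP and whose axes are the flange's). Camera axes: x right, y down, z forward; pixel columns grow to the right and rows downward; lengths in m; the calibration is good to about 2 mm. A picture is of the moment at which its call begins: read the wrist's pose just before it. camera_params takes no time and is no camera call.
- robot.close_job(): hands the job in; it is judged then, once.
Trained networks look in the newest picture that a camera, given by its name, has taken for a name from the list of things; names that differ only in an ending like _2 or _b are one class to them, and where a whole thing is asked for, a point or a joint stands for the part that bears it (a point fixed in the world has none). Each returns a list of dicts, best first, with "conf" (0 to 1); they miss things now and then, are a little off and sometimes report something else, mostly with a low value. They report only what shows in the picture. A call takes as long as a camera call.
- robot.find_in(thing, camera): "extent" ([centre column, centre row, width, height] in pixels, round what is visible of it).
The state is a dict: "time": time; "joint_positions": joint angles; "qvel": joint speeds; "joint_torque": joint torques, N m; "tool_pos": TCP position; "ee_rot": TCP orientation; "wrist_force": force on the tool from outside, world axes, zero at the start; "wrist_torque": the same for the moment, N m; "width": finger opening in m; "finger_force": force on a finger pad.
Only numpy, scipy, OpenCV 4.12 (cv2) and the standard library are available. Lean on these libraries where they do the work, as an engineer would, in place of code of your own. Each camera call takes 0.05 s, during which the arm holds its last target. There are 200 camera calls.

## Working session

There is one attempt and no reset: what is moved stays moved. The work goes in short steps, Python scripts to look and compute and a tool call to move; the robot and the scene stay as the last step left them, time stands still between calls to the robot, and variables do not carry over. Pictures are saved under pics/ and viewed, at most 10 in all, crops included, and the job is handed in when it is done.

Besides the shell and the picture viewer there is one more tool, called after "Emit:" in YAML: its name, and indented under it one key for each argument. servo_tool: Moves the arm, as the interface text tells. Scaled input: -1 to 1 covers 0.1 m each way for a shift and pi/2 rad each way for a turn. Its arguments: {"type":"object","properties":{"plan":{"type":"array","items":{"type":"array","items":{"type":"number"}}}},"required":["plan"]}

```bash
mkdir -p pics; cat > h.py <<'E'
import numpy as np,cv2
from bench import robot
def snap(n,f):
    im=robot.snapshot(n); cv2.imwrite('pics/'+f,im[:,:,::-1]); return im
def ray(n,u,v,obs=None):
    p=robot.camera_params(n);K=np.array(p['camera_matrix']);d=np.linalg.inv(K)@[u,v,1]
    if n=='wrist':
        from scipy.spatial.transform import Rotation as R
        T=np.eye(4);T[:3,:3]=R.from_euler('xyz',obs['ee_rot']).as_matrix();T[:3,3]=obs['tool_pos'];T=T@np.array(p['tool_from_camera'])
        return T[:3,3],T[:3,:3]@d
    Rm=cv2.Rodrigues(np.array(p['rvec'],float))[0];t=np.array(p['tvec'],float).ravel()
    return -Rm.T@t,Rm.T@d
def atz(n,u,v,z,obs=None):
    c,d=ray(n,u,v,obs);return c+d*(z-c[2])/d[2]
def proj(n,P,obs=None):
    p=robot.camera_params(n);K=np.array(p['camera_matrix'],float)
    P=np.atleast_2d(np.array(P,float))
    if n=='wrist':
        from scipy.spatial.transform import Rotation as R
        T=np.eye(4);T[:3,:3]=R.from_euler('xyz',obs['ee_rot']).as_matrix();T[:3,3]=obs['tool_pos'];T=np.linalg.inv(T@np.array(p['tool_from_camera']))
        q=(T[:3,:3]@P.T).T+T[:3,3];q=(K@q.T).T;return q[:,:2]/q[:,2:]
    return cv2.projectPoints(P,np.array(p['rvec'],float),np.array(p['tvec'],float),K,None)[0][:,0]
E
python3 - <<'E'
from h import *
o=robot.get_obs();print(o)
for c in ['scene','side']:
    snap(c,c+'0.png')
    for t in ['wood_pin','wood_bin','wood_flap','well']:
        try:
            for r in robot.find_in(t,c)[:3]:print(c,t,np.round(r['extent']),round(r['conf'],2))
        except Exception as e: print(c,t,e)
a,b=[cv2.imread(f'pics/{c}0.png') for c in ['scene','side']]
E
```

```text
{'time': 0.0, 'joint_positions': array([ 1.04393924e+00,  8.79581572e-02,  1.37225649e+00, -1.65806188e-05,
        1.68361942e+00, -1.03064677e-01]), 'qvel': array([-0.0004585 , -0.00021454, -0.00251824, -0.00133465, -0.00061584,
       -0.00072045]), 'joint_torque': array([-5.49281776e-04, -3.40175843e+01, -3.02426147e+01,  7.16982409e-02,
        3.27607873e-02, -1.10766680e-04]), 'tool_pos': array([0.22585514, 0.50081858, 0.1825014 ]), 'ee_rot': array([-3.13936143e+00, -2.14210202e-04,  2.71779815e+00]), 'wrist_force': array([0.19362805, 0.59328345, 0.08254486]), 'wrist_torque': array([ 0.04811864,  0.0006792 , -0.00174132]), 'finger_force': 0.0, 'width': 0.09386134163195077}
scene wood_bin [448. 300.  76.  64.] 0.57
scene wood_flap [447. 299.  64.  45.] 0.57
scene well [216. 236.  37.  24.] 0.84
side wood_pin [309. 340.   7.   9.] 0.47
side wood_bin [314. 332.  58.  75.] 0.77
side wood_flap [302. 323.  30.  50.] 0.85
```

View pics/scene0.png

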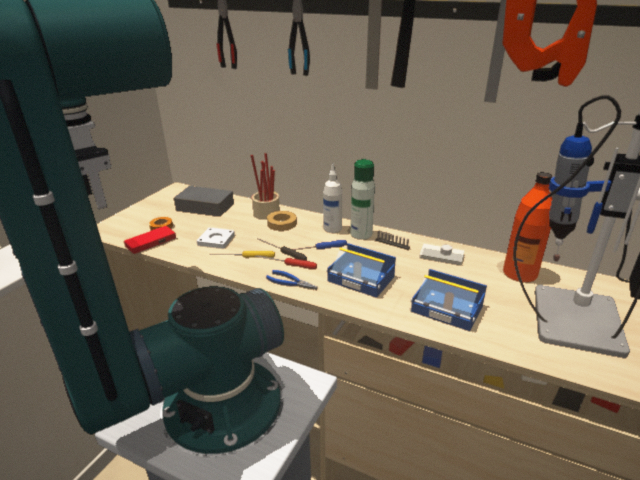

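View pics/side0.png

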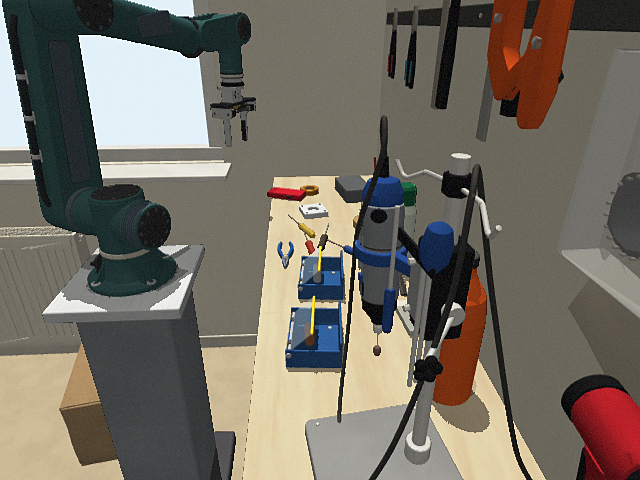

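The scene view shows the two blue dispensers at about (362,270) and (449,300), and the aluminium block at (216,237). The side view has the dispensers at (320,277) and (314,335). The network puts the wooden pin in the nearer one, at (309,340), so I'll enlarge both to check.

```bash
python3 - <<'E'
from h import *
s=cv2.imread('pics/side0.png')[245:375,270:360]; a=cv2.imread('pics/scene0.png')[235:335,320:495]
s=cv2.resize(s,None,fx=4,fy=4,interpolation=3); a=cv2.resize(a,None,fx=2.4,fy=4*1,interpolation=3)
H=max(s.shape[0],a.shape[0]); pad=lambda i:cv2.copyMakeBorder(i,0,H-i.shape[0],0,0,0)
o=np.hstack([pad(s),pad(a)]);print(o.shape);cv2.imwrite('pics/c0.png',o)
print(atz('scene',448,300,.03),atz('scene',362,270,.03),'well',atz('scene',216,236,.016))
print(atz('side',309,340,.03),atz('side',314,332,.03),atz('side',314,211,.016))
E
```

```text
(520, 780, 3)
[ 0.43997261 -0.29880732  0.03      ] [ 0.46997065 -0.07892606  0.03      ] well [0.47371035 0.36768747 0.016     ]
[ 0.43581351 -0.3250093   0.03      ] [ 0.44659517 -0.30151009  0.03      ] [0.47969751 0.34327352 0.016     ]
```

View pics/c0.png

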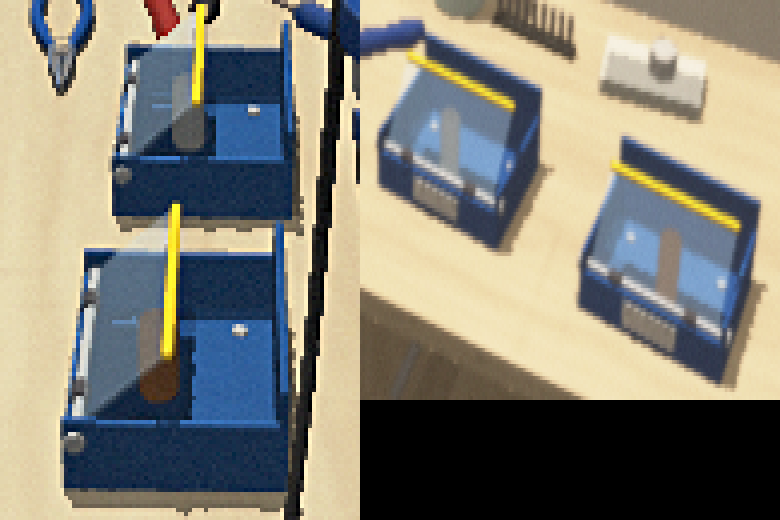

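The brown pin is in the nearer dispenser, around (0.44, -0.30), and its front faces the robot. The other dispenser holds the grey steel pin.

```bash
python3 - <<'E'
from h import *
p=robot.camera_params('wrist');print(p)
o=robot.get_obs();print(proj('wrist',[[.475,.36,.016]],o))
# tray yaw from pixel corners in crop: scene bar ends (612,165),(740,228) / side bar ends (177,205),(168,357)
f=lambda u,v:(320+(u-360)/2.4,235+v/4)
for u,v in[(612,165),(740,228)]:print('bar scene',atz('scene',*f(u,v),.072))
for u,v in[(177,207),(168,355)]:print('bar side',atz('side',270+u/4,245+v/4,.072))
for u,v in[(86,250),(278,250),(290,420),(63,420)]:print('rim side',atz('side',270+u/4,245+v/4,.04))
E
```

```text
{'camera_matrix': array([[388.58461089,   0.        , 322.78115073],
       [  0.        , 388.58461089, 238.5058017 ],
       [  0.        ,   0.        ,   1.        ]]), 'tool_from_camera': array([[-8.63945025e-05, -9.64917746e-01, -2.62552348e-01,
         7.54413196e-02],
       [ 9.99998938e-01,  2.98574069e-04, -1.42635871e-03,
         1.35721148e-04],
       [ 1.45471016e-03, -2.62552192e-01,  9.64916696e-01,
        -2.02240489e-01],
       [ 0.00000000e+00,  0.00000000e+00,  0.00000000e+00,
         1.00000000e+00]])}
[[300.3324428  454.12605421]]
bar scene [ 0.44805354 -0.23933273  0.072     ]
bar scene [ 0.43870691 -0.35908269  0.072     ]
bar side [ 0.45037518 -0.241148    0.072     ]
bar side [ 0.44019081 -0.35915642  0.072     ]
rim side [ 0.4032044  -0.23063582  0.04      ]
rim side [ 0.50334517 -0.23672745  0.04      ]
rim side [ 0.49512563 -0.36887406  0.04      ]
rim side [ 0.39202484 -0.36253053  0.04      ]
```

Both cameras agree on the tray: origin near (0.448, -0.300), yaw about -0.075. I'll set off now and look at the well on the way.

Emit:
servo_tool:
  plan:
    - [-0.92, -1, 0, 0, 0, 0, 94]
    - [-0.92, -1, 0, 0, 0, 0, 94]
    - [-0.92, -1, 0, 0, 0, 0, 94]
    - [-0.92, -1, 0, 0, 0, 0, 94]
    - [-0.92, -1, 0, 0, 0, 0, 94]

```text
time: 0.92
tool_pos: [0.2698, 0.3705, 0.1843]
ee_rot: [3.14, 0.001, 2.714]
wrist_force: [0.5, -0.0, 0.5]
width: 0.0942
finger_force: 0.0
```

```bash
python3 - <<'E'
from h import *
o=robot.get_obs();im=snap('wrist','w1.png');print(o['time'],o['tool_pos'],o['ee_rot'],proj('wrist',[.475,.36,.016],o))
for r in robot.find_in('well','wrist')[:2]:
    print(r, atz('wrist',*r['extent'][:2],.016,o))
E
```

```text
0.9167 [0.2698097  0.37053765 0.18429819] [3.14037782e+00 7.81949079e-04 2.71390992e+00] [[391.60474629 383.64669063]]
{'extent': [396.6, 376.8, 91.9, 97.0], 'conf': 0.73} [0.46922762 0.36819535 0.016     ]
```

View pics/w1.png

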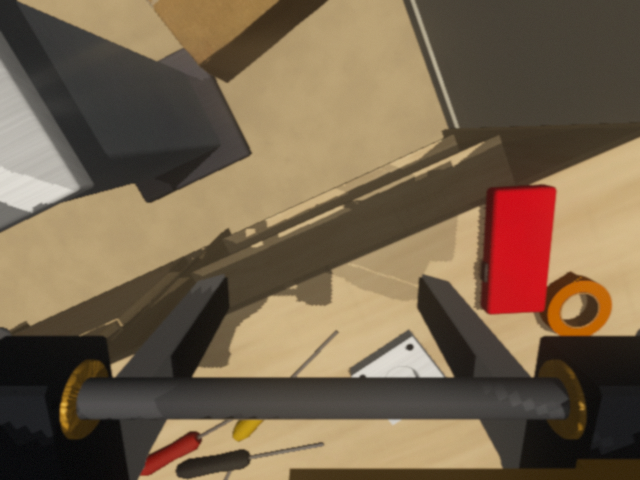

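The picture shows the block at about (397,377), but the gripper's cross-bar hides the well. I'll measure the well when I come back, and go on to the dispenser now.

Emit:
servo_tool:
  plan:
    - [-0.92, -1, 0, 0, 0, 0, 94]
    - [-0.92, -1, 0, 0, 0, 0, 94]
    - [-0.92, -1, 0, 0, 0, 0, 94]
    - [-0.92, -1, 0, 0, 0, 0, 94]

```text
time: 1.35
tool_pos: [0.3128, 0.2411, 0.1838]
ee_rot: [-3.141, 0.002, 2.716]
wrist_force: [-0.2, 0.0, 0.3]
width: 0.094
finger_force: 0.0
```

Emit:
servo_tool:
  plan:
    - [-0.92, -1, 0, 0, 0, 0, 94]
    - [-0.92, -1, 0, 0, 0, 0, 94]
    - [-0.92, -1, 0, 0, 0, 0, 94]
    - [-0.92, -1, 0, 0, 0, 0, 94]

```text
time: 1.68
tool_pos: [0.3561, 0.1113, 0.1838]
ee_rot: [-3.14, 0.002, 2.714]
wrist_force: [-0.9, 0.2, -0.3]
width: 0.0942
finger_force: 0.0
```

Emit:
servo_tool:
  plan:
    - [-0.92, -1, 0, 0, 0, 0, 94]
    - [-0.92, -1, 0, 0, 0, 0, 94]
    - [-0.92, -1, 0, 0, 0, 0, 94]
    - [-0.92, -1, 0, 0, 0, 0, 94]

```text
time: 2.02
tool_pos: [0.3991, -0.0181, 0.1835]
ee_rot: [-3.14, 0.001, 2.714]
wrist_force: [0.1, 0.9, 0.3]
width: 0.0942
finger_force: 0.0
```

Emit:
servo_tool:
  plan:
    - [-0.92, -1, 0, 0, 0, 0, 94]
    - [-0.92, -1, 0, 0, 0, 0, 94]
    - [-0.92, -1, 0, 0, 0, 0, 94]
    - [-0.92, -1, 0, 0, 0, 0, 94]

```text
time: 2.35
tool_pos: [0.4419, -0.1469, 0.1828]
ee_rot: [-3.141, 0.0, 2.715]
wrist_force: [0.3, 0.8, -0.7]
width: 0.0935
finger_force: 0.0
```

Emit:
servo_tool:
  plan:
    - [-0.6, -1, 0, 0, 0, -0.226, 94]
    - [-0.6, -1, 0, 0, 0, -0.226, 94]
    - [-0.6, -1, 0, 0, 0, -0.226, 94]
    - [-0.6, -1, 0, 0, 0, -0.226, 94]
    - [-0.6, -1, 0, 0, 0, -0.226, 94]

```text
time: 2.77
tool_pos: [0.4543, -0.2591, 0.1826]
ee_rot: [3.139, -0.001, 3.071]
wrist_force: [0.1, 0.5, -0.3]
width: 0.0942
finger_force: 0.0
```

```bash
python3 - <<'E'
from h import *
o=robot.get_obs();im=snap('wrist','w2.png');print(o['time'],o['tool_pos'],o['ee_rot'],o['joint_positions'])
for t in ['wood_pin','wood_flap','wood_bin']:
  for r in robot.find_in(t,'wrist')[:2]:
    print(t,r, [atz('wrist',*r['extent'][:2],z,o) for z in (.03,.072)])
E
```

```text
2.7667 [ 0.45434362 -0.2591086   0.18262455] [ 3.13916190e+00 -1.39244516e-03  3.07075190e+00] [-6.27666948e-01  2.91702837e-02  1.43384493e+00  1.33576661e-03
  1.68104407e+00 -2.12747550e+00]
wood_flap {'extent': [272.4, 193.6, 151.6, 67.7], 'conf': 0.68} [array([ 0.42911117, -0.30394039,  0.03      ]), array([ 0.42321851, -0.29808951,  0.072     ])]
wood_bin {'extent': [279.0, 215.5, 161.8, 117.0], 'conf': 0.72} [array([ 0.44993178, -0.29995406,  0.03      ]), array([ 0.44157564, -0.29457495,  0.072     ])]
```

View pics/w2.png

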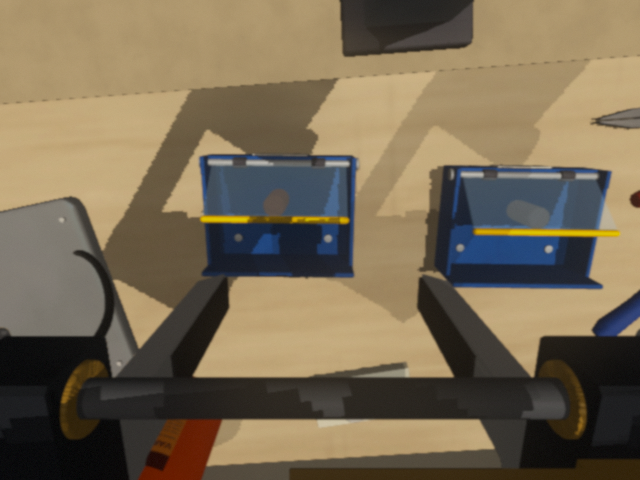

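The wrist view is clear. The wooden-pin tray spans (202–357, 153–276), the yellow bar runs from (202,218) to (348,220), and the brown pin shows at about (276,203). I'll pick out the bar and pin by colour.

```bash
python3 - <<'E'
from h import *
o=robot.get_obs();im=cv2.imread('pics/w2.png');hsv=cv2.cvtColor(im,cv2.COLOR_BGR2HSV)
H,S,V=[hsv[...,i].astype(int) for i in range(3)]
roi=np.zeros(H.shape,bool);roi[165:270,196:365]=1
y=roi&(H>20)&(H<32)&(S>180)&(V>120)
v,u=np.nonzero(y);uu=np.percentile(u,[1,99]);c=np.polyfit(u,v,1)
E=[atz('wrist',q,np.polyval(c,q),.072,o) for q in uu];m=(E[0]+E[1])/2
d=E[1]-E[0];print('bar',E,m,np.hypot(*d[:2]),'yaw',np.arctan2(-d[0],d[1]))
yaw=np.arctan2(-d[0],d[1]);X=np.array([np.cos(yaw),np.sin(yaw),0]);Y=np.array([-X[1],X[0],0])
O=m+.004*X;O[2]=0;print('tray',O)
i=im.astype(int);b=roi&(i[...,2]>i[...,0]+8)&~y;b[212:]=0;b[:172]=0;b[:,:225]=0;b[:,335:]=0
n,l,st,ce=cv2.connectedComponentsWithStats(b.astype(np.uint8));k=1+st[1:,4].argmax();print(st[k],ce[k])
ext=st[k]
for yt in(-.01,-.005,0,.005,.01):
    P=[O+(-.009+.01*np.cos(a))*X+(yt+.01*np.sin(a))*Y+[0,0,z] for a in np.linspace(0,6.28,25) for z in(.005,.05)]
    q=proj('wrist',P,o);print(yt,q.min(0).round(1),q.max(0).round(1))
E
```

```text
bar [array([ 0.44041057, -0.35794017,  0.072     ]), array([ 0.44884416, -0.23756301,  0.072     ])] [ 0.44462736 -0.29775159  0.072     ] 0.12067223167045721 yaw -0.06994542902247829
tray [ 0.44861758 -0.29803114  0.        ]
[264 190  24  22 412] [275.9684466  201.41262136]
-0.01 [254.1 189.5] [282.1 219.3]
-0.005 [259.8 189.5] [287.1 219.3]
0 [265.5 189.6] [292.2 219.3]
0.005 [271.2 189.6] [297.3 219.3]
0.01 [276.9 189.6] [302.3 219.3]
```

Emit:
servo_tool:
  plan:
    - [-0.22, -0.42, 0, 0, 0, 0, 50]
    - [-0.22, -0.42, 0.2, 0, 0, 0, 50]
    - [-0.22, -0.42, 0.55, 0, 0, 0, 50]
    - [-0.22, -0.42, 0.8, 0, 0, 0, 50]
    - [-0.22, -0.42, 0.8, 0, 0, 0, 50]
    - [-0.22, -0.42, 0.8, 0, 0, 0, 50]
    - [-0.22, -0.42, 0.8, 0, 0, 0, 50]
    - [-0.22, -0.42, 0.8, 0, 0, 0, 50]

```text
time: 3.63
tool_pos: [0.4741, -0.3032, 0.1068]
ee_rot: [-3.139, 0.004, 3.074]
wrist_force: [-0.9, -0.9, 0.1]
width: 0.0499
finger_force: 0.0
```

Emit:
servo_tool:
  plan:
    - [0, 0, 0.2, 0, 0, 0, 50]
    - [0, 0, 0.4, 0, 0, 0, 50]
    - [0, 0, 0.55, 0, 0, 0, 50]
    - [0, 0, 0.65, 0, 0, 0, 50]
    - [0, 0, 0.69, 0, 0, 0, 50]
    - [0, 0, 0.69, 0, 0, 0, 50]
    - [0, 0, 0.69, 0, 0, 0, 50]

```text
time: 4.22
tool_pos: [0.4733, -0.3034, 0.0361]
ee_rot: [-3.14, 0.002, 3.073]
wrist_force: [-0.4, -0.3, 1.0]
width: 0.0499
finger_force: 0.0
```

Emit:
servo_tool:
  plan:
    - [0.06, 0.01, 0, 0, 0, 0, 50]
    - [0.12, 0.01, 0, 0, 0, 0, 50]
    - [0.18, 0.01, 0, 0, 0, 0, 50]
    - [0.24, 0.01, 0, 0, 0, 0, 50]
    - [0.3, 0.01, 0, 0, 0, 0, 50]
    - [0.34, 0.01, 0, 0, 0, 0, 50]
    - [0.34, 0.01, 0, 0, 0, 0, 50]
    - [0.34, 0.01, 0, 0, 0, 0, 50]
    - [0.34, 0.01, 0, 0, 0, 0, 50]

```text
time: 4.97
tool_pos: [0.4389, -0.2997, 0.0349]
ee_rot: [-3.141, 0.001, 3.073]
wrist_force: [2.7, 0.2, 0.9]
width: 0.0496
finger_force: 1.5
```

```bash
python3 - <<'E'
from h import *
a=robot.snapshot('side')[265:390,260:370,::-1];b=robot.snapshot('wrist')[100:400,150:480,::-1]
a=cv2.resize(a,None,fx=4,fy=4,interpolation=3);b=cv2.resize(b,(330,300))
b=cv2.copyMakeBorder(b,0,a.shape[0]-300,0,0,0);cv2.imwrite('pics/c3.png',np.hstack([a,b]))
E
```

```text
(no output)
```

View pics/c3.png

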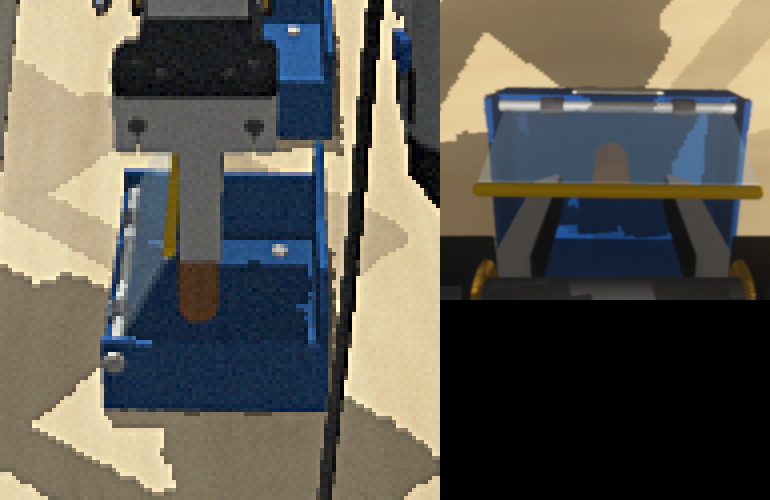

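The flap is held open by the fingers, with the bar against them in the side view at (172,205). The brown pin at (198,290) stands in line between the pads. I'll raise about 2 mm and grip.

Emit:
servo_tool:
  plan:
    - [0, 0, -0.02, 0, 0, 0, 50]
    - [0, 0, -0.02, 0, 0, 0, 15]
    - [0, 0, -0.02, 0, 0, 0, 15]
    - [0, 0, -0.02, 0, 0, 0, 15]
    - [0, 0, -0.02, 0, 0, 0, 15]
    - [0, 0, -0.02, 0, 0, 0, 15]
    - [0, 0, -0.02, 0, 0, 0, 15]
    - [0, 0, -0.02, 0, 0, 0, 15]

```text
time: 5.73
tool_pos: [0.4385, -0.2993, 0.0365]
ee_rot: [3.141, -0.0, 3.073]
wrist_force: [2.1, 1.1, -0.2]
width: 0.0151
finger_force: 0.9
```

The opening is 15 mm, less than the 20 mm pin, so the pads probably aren't on the pin. I'll look before moving anything.

```bash
python3 - <<'E'
from h import *
o=robot.get_obs();print(o['width'],o['finger_force'],o['time'])
a=robot.snapshot('side')[265:390,260:370,::-1];b=robot.snapshot('wrist')[160:310,220:380,::-1]
a=cv2.resize(a,None,fx=3.5,fy=3.5,interpolation=3);b=cv2.resize(b,None,fx=2.5,fy=2.5,interpolation=3)
b=cv2.copyMakeBorder(b,0,a.shape[0]-b.shape[0],0,0,0);cv2.imwrite('pics/c4.png',np.hstack([a,b]))
E
```

```text
0.015075934056018649 0.8768419548869133 5.7333
```

View pics/c4.png

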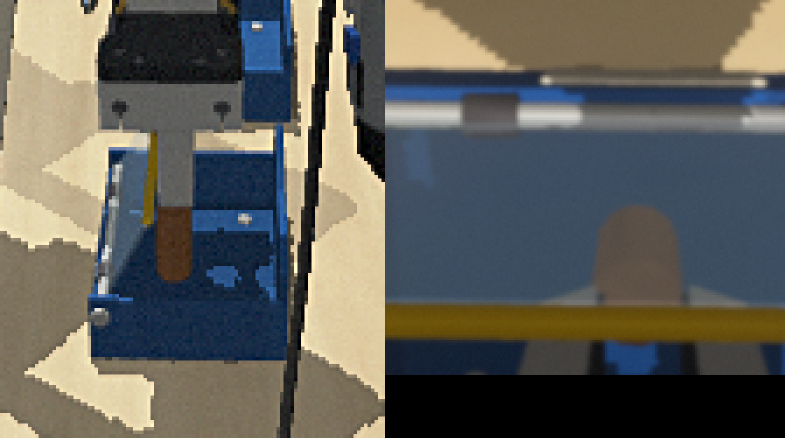

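The pin hasn't moved: its front-bottom arc is at wrist row 242 both before and after closing. The pads seem to be sitting behind it. I'll work out where it is relative to the tool.

```bash
python3 - <<'E'
from h import *
o=robot.get_obs();print(o['tool_pos'],o['ee_rot'])
f=atz('wrist',321,242,.005,o);print('front-bottom',f)
X=np.array([.9976,-.0699,0]);print('pin centre est',f+.010*X)
im=robot.snapshot('wrist').astype(int)
for r in (244,250,256,262,268,274,278): 
    m=(im[r,280:370,0]>im[r,280:370,2]+5);u=np.nonzero(m)[0];print(r,(u.min()+280,u.max()+280) if len(u) else None)
for dx in(0,.005,.01,.015):
    P=[np.array([*(o['tool_pos'][:2]),0])+(-dx+.01*np.cos(a))*X+[0.01*np.sin(a)*.07,.01*np.sin(a),z] for a in np.linspace(0,6.28,25) for z in(.005,.05)]
    q=proj('wrist',P,o);print(dx,q.min(0).round(1),q.max(0).round(1))
s=robot.snapshot('side').astype(int)[265:390,260:370]; m=(s[...,0]>s[...,2]+15)&(s[...,0]>s[...,1]*1.25)&(s[...,0]<170);m[:50]=0;m[85:]=0
m=m[:,38:60];v,u=np.nonzero(m);print('side brown',u.min()+298,u.max()+298,v.min()+265,v.max()+265)
p0=np.array([.4394,-.2999,0])
for dx in(0,.005,.01,.015):
    P=[p0-dx*X+[.01*np.cos(a),.01*np.sin(a),z] for a in np.linspace(0,6.28,25) for z in(.005,.05)];q=proj('side',P);print(dx,q.min(0).round(1),q.max(0).round(1))
E
```

```text
[ 0.43853963 -0.29941607  0.03656814] [ 3.14143114e+00 -2.17471553e-04  3.07284043e+00]
front-bottom [ 0.42875107 -0.30036064  0.005     ]
pin centre est [ 0.43872707 -0.30105964  0.005     ]
244 (np.int64(315), np.int64(327))
250 (np.int64(308), np.int64(333))
256 (np.int64(306), np.int64(335))
262 (np.int64(305), np.int64(336))
268 (np.int64(305), np.int64(337))
274 (np.int64(304), np.int64(338))
278 (np.int64(308), np.int64(338))
0 [304.4 241.5] [342.9 301.1]
0.005 [304.3 233.8] [343.1 292.3]
0.01 [304.1 226. ] [343.2 283.4]
0.015 [304. 218.] [343.4 274.3]
side brown 301 314 315 345
0 [305.1 320.2] [315.4 345. ]
0.005 [302.5 320.2] [312.9 345. ]
0.01 [299.9 320.2] [310.4 345. ]
0.015 [297.4 320.2] [307.9 345. ]
```

```bash
python3 - <<'E'
from h import *
o=robot.get_obs();t=o['tool_pos'];print(t,ray('side',320,240)[0])
Xt=np.array([-.9975,.0705,0]);Y=np.array([.0705,.9975,0])
for w in(.0075,.01):
  for yy in(w,w+.0125):
    P=[t+s*.008*Xt-yy*Y+[0,0,-.017] for s in(-1,1)];print('near tip',yy,proj('side',P).round(1).tolist())
print('wrist finger tips',proj('wrist',[t+sy*w*Y+sx*.008*Xt+[0,0,-.017] for sy in(-1,1) for sx in(-1,1) for w in(.0075,.02)],o).round(0).tolist())
im=robot.snapshot('side')[295:350,285:330,::-1];w=robot.snapshot('wrist')[225:345,270:375,::-1]
a=cv2.resize(im,None,fx=8,fy=8,interpolation=0);b=cv2.resize(w,None,fx=4,fy=4,interpolation=0)
H=max(a.shape[0],b.shape[0]);p=lambda i:cv2.copyMakeBorder(i,0,H-i.shape[0],0,0,0)
o=np.hstack([p(a),p(b)]);o=cv2.resize(o,(o.shape[1]*600//max(600,H) if H>600 else o.shape[1],min(H,600)));print(o.shape);cv2.imwrite('pics/c5.png',o[:, :800])
E
```

```text
[ 0.43853975 -0.29947774  0.03657773] [ 0.41343421 -0.98797162  0.57494559]
near tip 0.0075 [[313.9, 338.2], [305.7, 338.2]]
near tip 0.02 [[313.7, 342.4], [305.5, 342.3]]
near tip 0.01 [[313.8, 339.0], [305.7, 339.0]]
near tip 0.0225 [[313.7, 343.2], [305.4, 343.2]]
wrist finger tips [[311.0, 277.0], [290.0, 277.0], [311.0, 251.0], [290.0, 251.0], [336.0, 277.0], [357.0, 277.0], [336.0, 251.0], [358.0, 252.0]]
(480, 780, 3)
```

View pics/c5.png

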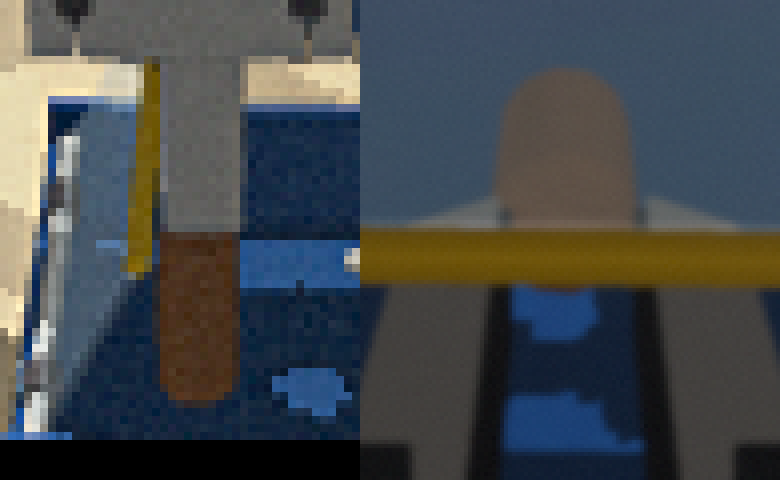

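This view settles it. The fingertips end at side row 324, right at the pin's top, while the stated "17 mm ahead" would put them at row 342. In the wrist view they are also nearer the camera than stated: the 94 mm gap spanned 190 px at the start, so a depth of 0.19 m. Both cameras put the real tips about 22 mm *behind* the reported TCP, so they are at z≈0.058, above the pin. I'll reopen and go down in two steps, watching the force.

Emit:
servo_tool:
  plan:
    - [0, 0, 0, 0, 0, 0, 50]
    - [0, 0, 0, 0, 0, 0, 50]
    - [0, 0, 0, 0, 0, 0, 50]
    - [0, 0, 0, 0, 0, 0, 50]
    - [0, -0.01, 0.08, 0, 0, 0, 50]
    - [0, -0.01, 0.16, 0, 0, 0, 50]
    - [0, -0.01, 0.22, 0, 0, 0, 50]
    - [0, -0.01, 0.25, 0, 0, 0, 50]
    - [0, -0.01, 0.25, 0, 0, 0, 50]

```text
time: 6.78
tool_pos: [0.4376, -0.2996, 0.01]
ee_rot: [3.14, -0.003, 3.073]
wrist_force: [2.3, -0.7, -0.9]
width: 0.0496
finger_force: 0.8
```

```bash
python3 - <<'E'
from h import *
o=robot.get_obs();t=o['tool_pos'];print(t,o['time'],o['wrist_force'],o['width'])
im=robot.snapshot('side');cv2.imwrite('pics/s6.png',im[:,:,::-1])
Y=np.array([.0705,.9975,0])
for h in(-.017,0,.012,.022,.032):print(h,proj('side',[t-.0375*Y+[0,0,h],t-.025*Y+[0,0,h]]).round(1).tolist())
print('cols 309-311 rows',[(r,im[r,310].tolist()) for r in range(318,352,2)])
E
```

```text
[ 0.43757316 -0.29963727  0.00999604] 6.7833 [ 2.28322817 -0.66704087 -0.88512193] 0.049615508692026175
-0.017 [[309.0, 359.3], [309.2, 354.9]]
0 [[308.9, 352.4], [309.1, 348.0]]
0.012 [[308.8, 347.5], [309.0, 343.2]]
0.022 [[308.8, 343.3], [309.0, 339.0]]
0.032 [[308.7, 339.1], [308.9, 334.9]]
cols 309-311 rows [(318, [93, 92, 90]), (320, [93, 93, 92]), (322, [100, 99, 95]), (324, [94, 93, 90]), (326, [94, 92, 92]), (328, [102, 100, 99]), (330, [96, 98, 94]), (332, [98, 100, 95]), (334, [96, 98, 93]), (336, [95, 94, 93]), (338, [94, 92, 90]), (340, [89, 91, 93]), (342, [74, 46, 22]), (344, [82, 53, 24]), (346, [9, 31, 56]), (348, [14, 39, 57]), (350, [18, 35, 64])]
```

That confirms it: the tips show at row 341, about 24 mm above the reported TCP, so z≈0.034, with no contact. I'll go down 14 mm more and grip.

Emit:
servo_tool:
  plan:
    - [-0.01, 0, 0.06, 0, 0, 0, 50]
    - [-0.01, 0, 0.11, 0, 0, 0, 50]
    - [-0.01, 0, 0.14, 0, 0, 0, 50]
    - [-0.01, 0, 0.14, 0, 0, 0, 50]
    - [-0.01, 0, 0.14, 0, 0, 0, 15]
    - [-0.01, 0, 0.14, 0, 0, 0, 15]
    - [-0.01, 0, 0.14, 0, 0, 0, 15]
    - [-0.01, 0, 0.14, 0, 0, 0, 15]
    - [-0.01, 0, 0.14, 0, 0, 0, 15]
    - [-0.01, 0, 0.14, 0, 0, 0, 15]
    - [-0.01, 0, 0.14, 0, 0, 0, 15]

```text
time: 7.75
tool_pos: [0.4395, -0.3004, -0.0025]
ee_rot: [3.141, -0.0, 3.073]
wrist_force: [1.9, 1.7, -0.1]
width: 0.0193
finger_force: 30.3
```

The pin is gripped: 19–20 mm opening at 30 N. I'll lift straight up.

Emit:
servo_tool:
  plan:
    - [0, 0, -0.15, 0, 0, 0, 15]
    - [0, 0, -0.35, 0, 0, 0, 15]
    - [0, 0, -0.6, 0, 0, 0, 15]
    - [0, 0, -0.85, 0, 0, 0, 15]
    - [0, 0, -1, 0, 0, 0, 15]
    - [0, 0, -1, 0, 0, 0, 15]

```text
time: 8.25
tool_pos: [0.441, -0.3027, 0.102]
ee_rot: [-3.136, 0.005, 3.073]
wrist_force: [-0.2, -0.8, 0.6]
width: 0.0194
finger_force: 30.0
```

Emit:
servo_tool:
  plan:
    - [0, 0, -0.3, 0, 0, 0, 15]
    - [0, 0, -0.6, 0, 0, 0, 15]
    - [0, 0, -0.6, 0, 0, 0, 15]

```text
time: 8.5
tool_pos: [0.4412, -0.3027, 0.1628]
ee_rot: [-3.136, 0.007, 3.072]
wrist_force: [1.1, -0.6, 1.0]
width: 0.0195
finger_force: 30.0
```

Emit:
servo_tool:
  plan:
    - [0, 0.25, 0, 0, 0, 0, 15]
    - [0, 0.6, 0, 0, 0, 0, 15]
    - [0, 1, 0, 0, 0, 0, 15]

```text
time: 8.75
tool_pos: [0.4453, -0.2008, 0.1554]
ee_rot: [3.141, -0.003, 3.069]
wrist_force: [1.0, 0.2, 0.1]
width: 0.0195
finger_force: 30.0
```

Emit:
servo_tool:
  plan:
    - [0, 0.4, 0, 0, 0, 0, 15]
    - [0, 0.75, 0, 0, 0, 0, 15]
    - [0, 1, 0, 0, 0, 0, 15]

```text
time: 9.0
tool_pos: [0.4521, -0.0984, 0.1557]
ee_rot: [3.141, -0.003, 3.074]
wrist_force: [0.9, 1.1, -0.8]
width: 0.0199
finger_force: 30.0
```

Emit:
servo_tool:
  plan:
    - [0, 0.4, 0, 0, 0, 0, 15]
    - [0, 0.75, 0, 0, 0, 0, 15]
    - [0, 1, 0, 0, 0, 0, 15]

```text
time: 9.25
tool_pos: [0.459, 0.0011, 0.1557]
ee_rot: [3.141, -0.003, 3.074]
wrist_force: [0.0, -1.2, -0.1]
width: 0.0196
finger_force: 30.0
```

Emit:
servo_tool:
  plan:
    - [0, 0.4, 0, 0, 0, 0, 15]
    - [0, 0.75, 0, 0, 0, 0, 15]
    - [0, 1, 0, 0, 0, 0, 15]

```text
time: 9.5
tool_pos: [0.4659, 0.1007, 0.1556]
ee_rot: [-3.141, -0.003, 3.074]
wrist_force: [0.6, -0.1, -0.3]
width: 0.0188
finger_force: 30.0
```

Emit:
servo_tool:
  plan:
    - [0, 0.4, 0, 0, 0, 0, 15]
    - [0, 0.75, 0, 0, 0, 0, 15]
    - [0, 1, 0, 0, 0, 0, 15]

```text
time: 9.75
tool_pos: [0.4729, 0.2004, 0.1554]
ee_rot: [-3.141, -0.003, 3.074]
wrist_force: [0.2, 0.9, 1.1]
width: 0.019
finger_force: 30.0
```

Emit:
servo_tool:
  plan:
    - [0, 0.4, 0, 0, 0, 0, 15]
    - [0, 0.75, 0, 0, 0, 0, 15]
    - [0, 1, 0, 0, 0, 0, 15]

```text
time: 10.0
tool_pos: [0.4798, 0.3001, 0.1551]
ee_rot: [-3.14, -0.003, 3.074]
wrist_force: [0.7, -0.5, -0.3]
width: 0.0192
finger_force: 30.0
```

Emit:
servo_tool:
  plan:
    - [0.1, 0.35, 0, 0, 0, 0, 15]
    - [0.18, 0.6, 0, 0, 0, 0, 15]
    - [0.18, 0.69, 0, 0, 0, 0, 15]
    - [0.18, 0.69, 0, 0, 0, 0, 15]
    - [0.18, 0.69, 0, 0, 0, 0, 15]
    - [0.18, 0.69, 0, 0, 0, 0, 15]

```text
time: 10.5
tool_pos: [0.4679, 0.3665, 0.1569]
ee_rot: [-3.14, -0.001, 3.071]
wrist_force: [0.1, -0.3, -0.3]
width: 0.0192
finger_force: 30.0
```

```bash
python3 - <<'E'
from h import *
o=robot.get_obs();im=snap('wrist','w7.png');print(o['time'],o['tool_pos'],o['ee_rot'],o['width'])
for r in robot.find_in('well','wrist')[:2]:
    print(r, atz('wrist',*r['extent'][:2],.016,o))
E
```

```text
10.5 [0.46787106 0.3665285  0.15688004] [-3.13991747e+00 -5.84705000e-04  3.07145349e+00] 0.019157693022338825
{'extent': [328.4, 224.7, 110.9, 108.9], 'conf': 0.66} [0.47283568 0.37040393 0.016     ]
```

View pics/w7.png

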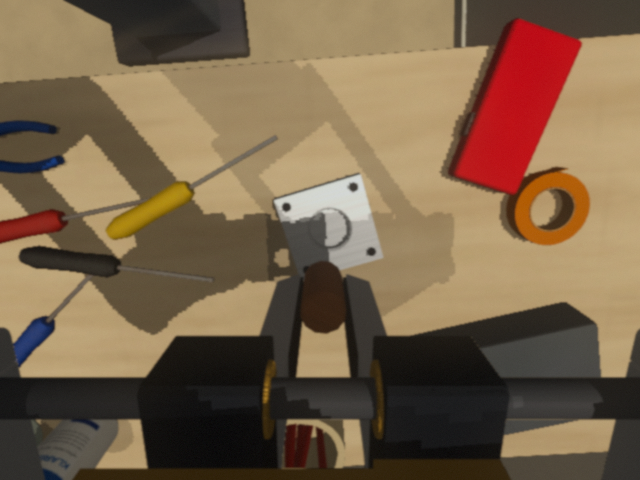

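The wrist view shows the well at about (330,228) in the block, between corners (275,201), (361,175) and (383,254). The pin is held upright with its lower end at (323,275). I'll refine both numerically.

```bash
python3 - <<'E'
from h import *
o=robot.get_obs();im=cv2.imread('pics/w7.png');g=cv2.cvtColor(im,cv2.COLOR_BGR2GRAY)
c=cv2.HoughCircles(cv2.resize(g[185:270,285:375],None,fx=4,fy=4,interpolation=3),cv2.HOUGH_GRADIENT,1,200,param1=80,param2=15,minRadius=64,maxRadius=96)
print(c)
for u,v in [(285+c[0,0,0]/4,185+c[0,0,1]/4),(330,228),((275+383)/2,(201+254)/2)]:print((u,v),atz('wrist',u,v,.016,o))
P=[atz('wrist',u,v,.016,o)[:2] for u,v in[(275,201),(361,175),(383,254)]];print('sides',np.linalg.norm(P[0]-P[1]),np.linalg.norm(P[1]-P[2]))
# pin
i=im.astype(int);m=(i[...,2]>i[...,0]*1.5)&(i[...,2]<110)&(i[...,2]>i[...,1]+8);m[:255]=0;m[335:]=0;m[:,:295]=0;m[:,355:]=0
for r in(264,268,274,280,290,300,310,320,330):
    u=np.nonzero(m[r])[0];print(r,(u.min(),u.max()) if len(u) else None)
t=o['tool_pos'];X=np.array([.9976,-.0699,0]);Y=np.array([.07,.9975,0]);A=np.linspace(0,6.28,30)
for z in(.0075,.0525):
    q=proj('wrist',[t+.01*np.cos(a)*X+.01*np.sin(a)*Y+[0,0,z] for a in A],o);print('pin ring',z,q.min(0).round(1),q.max(0).round(1),q.mean(0).round(1))
E
```

```text
[[[181.5 173.5  86.5]]]
(np.float32(330.375), np.float32(228.375)) [0.47693925 0.37210793 0.016     ]
(330, 228) [0.47656478 0.37179058 0.016     ]
(329.0, 227.5) [0.47603373 0.37091393 0.016     ]
sides 0.07965856150472639 0.07596180769706923
264 (np.int64(314), np.int64(331))
268 (np.int64(308), np.int64(336))
274 (np.int64(305), np.int64(340))
280 (np.int64(304), np.int64(342))
290 (np.int64(303), np.int64(343))
300 (np.int64(301), np.int64(345))
310 (np.int64(301), np.int64(346))
320 (np.int64(301), np.int64(345))
330 (np.int64(300), np.int64(345))
pin ring 0.0075 [305.  261.6] [342.3 296.6] [323.6 279.7]
pin ring 0.0525 [300.1 296.1] [347.3 339.1] [323.7 318.5]
```

The pin's outline matches a vertical pin centred on the TCP to within a pixel. The well is at (0.477, 0.372), so I need to shift about -8.5 mm in tool x and +6 mm in tool y, then go down.

Emit:
servo_tool:
  plan:
    - [-0.085, 0.06, 0.2, 0, 0, 0, 15]
    - [-0.085, 0.06, 0.5, 0, 0, 0, 15]
    - [-0.085, 0.06, 0.8, 0, 0, 0, 15]
    - [-0.085, 0.06, 1, 0, 0, 0, 15]
    - [-0.085, 0.06, 1, 0, 0, 0, 15]
    - [-0.085, 0.06, 1, 0, 0, 0, 15]
    - [-0.085, 0.06, 1, 0, 0, 0, 15]

```text
time: 11.18
tool_pos: [0.4778, 0.3735, 0.0597]
ee_rot: [3.14, 0.002, 3.072]
wrist_force: [0.0, 0.2, 0.2]
width: 0.0192
finger_force: 30.0
```

```bash
python3 - <<'E'
from h import *
o=robot.get_obs();im=snap('wrist','w8.png');print(o['time'],o['tool_pos'],o['ee_rot'],'well px',proj('wrist',[.4769,.372,.016],o),'pin end px',proj('wrist',o['tool_pos']+[0,0,.0075],o))
cv2.imwrite('pics/w8c.png',cv2.resize(im[120:340,200:450,::-1],None,fx=2.6,fy=2.6,interpolation=3))
E
```

```text
11.1833 [0.47780267 0.3735142  0.05968077] [3.13978518e+00 2.48298371e-03 3.07179003e+00] well px [[321.06582629 249.8371658 ]] pin end px [[323.65880036 279.27588684]]
```

View pics/w8c.png

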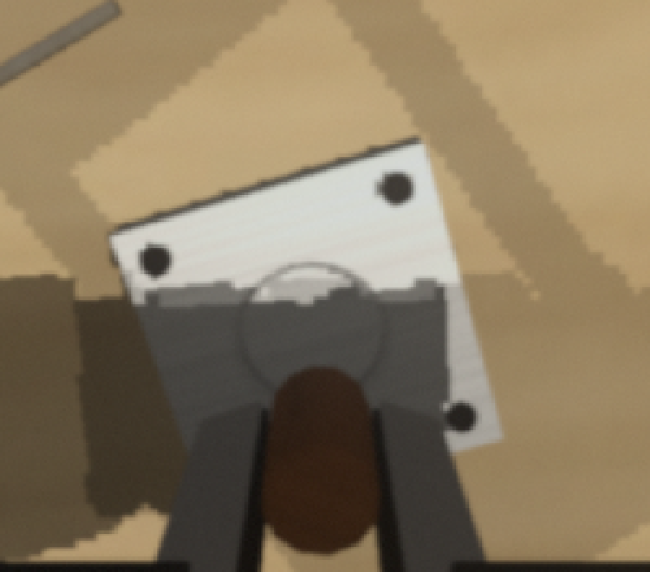

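The last picture shows the well circle centred at full-image pixel (320.8, 249.2), against a predicted (321.1, 249.8), so the position holds. I'll trim about 1.5 mm and go down.

Emit:
servo_tool:
  plan:
    - [0.01, -0.015, 0.15, 0, 0, 0, 15]
    - [0.01, -0.015, 0.3, 0, 0, 0, 15]
    - [0.01, -0.015, 0.4, 0, 0, 0, 15]
    - [0.01, -0.015, 0.48, 0, 0, 0, 15]
    - [0.01, -0.015, 0.53, 0, 0, 0, 15]
    - [0.01, -0.015, 0.56, 0, 0, 0, 15]
    - [0.01, -0.015, 0.56, 0, 0, 0, 15]
    - [0.01, -0.015, 0.56, 0, 0, 0, 15]

```text
time: 11.9
tool_pos: [0.4758, 0.3723, 0.0022]
ee_rot: [3.141, 0.001, 3.073]
wrist_force: [0.6, -0.1, -0.2]
width: 0.0197
finger_force: 30.0
```

Emit:
servo_tool:
  plan:
    - [-0.01, 0, 0.01, 0, 0, 0, 15]
    - [-0.01, 0, 0.02, 0, 0, 0, 15]
    - [-0.01, 0, 0.025, 0, 0, 0, 15]
    - [-0.01, 0, 0.025, 0, 0, 0, 15]

```text
time: 12.23
tool_pos: [0.4765, 0.372, -0.0007]
ee_rot: [3.141, 0.0, 3.073]
wrist_force: [0.4, 0.6, 0.4]
width: 0.0193
finger_force: 30.0
```

Emit:
servo_tool:
  plan:
    - [0, 0, 0.006, 0, 0, 0, 15]
    - [0, 0, 0.012, 0, 0, 0, 15]
    - [0, 0, 0.012, 0, 0, 0, 15]

```text
time: 12.48
tool_pos: [0.4766, 0.3721, -0.0014]
ee_rot: [3.141, 0.001, 3.073]
wrist_force: [-0.0, -0.6, 2.7]
width: 0.0193
finger_force: 30.0
```

Contact: the vertical force rose to 2.7 N at the expected height. I'll release gently, then raise straight up.

Emit:
servo_tool:
  plan:
    - [0, 0, 0, 0, 0, 0, 24]
    - [0, 0, 0, 0, 0, 0, 32]
    - [0, 0, 0, 0, 0, 0, 50]
    - [0, 0, 0, 0, 0, 0, 50]
    - [0, 0, 0, 0, 0, 0, 50]
    - [0, 0, -0.2, 0, 0, 0, 50]
    - [0, 0, -0.5, 0, 0, 0, 50]
    - [0, 0, -0.9, 0, 0, 0, 50]
    - [0, 0, -1, 0, 0, 0, 50]
    - [0, 0, -1, 0, 0, 0, 50]

```text
time: 13.32
tool_pos: [0.4791, 0.3738, 0.1033]
ee_rot: [3.136, 0.008, 3.073]
wrist_force: [-0.6, 0.7, -0.4]
width: 0.0501
finger_force: 0.0
```

Emit:
servo_tool:
  plan:
    - [0.2, 0, -0.3, 0, 0, 0, 50]
    - [0.2, 0, -0.6, 0, 0, 0, 50]
    - [0.2, 0, -0.6, 0, 0, 0, 50]
    - [0.2, 0, -0.6, 0, 0, 0, 50]

```text
time: 13.65
tool_pos: [0.4569, 0.3738, 0.1584]
ee_rot: [3.14, 0.002, 3.073]
wrist_force: [-0.3, 0.1, 0.3]
width: 0.0499
finger_force: 0.0
```

```bash
python3 - <<'E'
from h import *
o=robot.get_obs();im=snap('wrist','w9.png').astype(int)[...,::-1];print(o['time'],o['tool_pos'],o['wrist_force'],o['finger_force'])
W=np.array([.4769,.372,.006]);print('well',proj('wrist',W+[0,0,.01],o))
m=(im[...,2]>im[...,0]*1.5)&(im[...,2]<140)&(im[...,2]>im[...,1]+8)
q0=proj('wrist',W+[0,0,.0225],o)[0].astype(int);w=np.zeros_like(m);w[q0[1]-40:q0[1]+40,q0[0]-40:q0[0]+40]=1;m&=w
n,l,st,ce=cv2.connectedComponentsWithStats(m.astype(np.uint8));k=1+st[1:,4].argmax();print('brown',st[k],ce[k])
q=np.vstack([proj('wrist',[W+[.01*np.cos(a),.01*np.sin(a),z] for a in np.linspace(0,6.28,30)],o) for z in(0,.045)]);print('expected',q.min(0),q.max(0)-q.min(0))
s=snap('side','s9.png').astype(int)
Y=(s[...,0]>150)&(s[...,1]>120)&(s[...,2]<60);v,u=np.nonzero(Y[285:345,300:325]);print('bar side',u.min()+300,u.max()+300,v.min()+285,v.max()+285)
s0=cv2.imread('pics/side0.png')[...,::-1].astype(int);Y=(s0[...,0]>150)&(s0[...,1]>120)&(s0[...,2]<60);v,u=np.nonzero(Y[285:345,300:325]);print('bar before',u.min()+300,u.max()+300,v.min()+285,v.max()+285)
E
```

```text
13.65 [0.45688838 0.37377916 0.15835248] [-0.33968945  0.11778306  0.30709916] 0.0
well [[322.84528641 240.2767876 ]]
brown [311 227  22  32 571] [321.88791594 243.04728546]
expected [310.89969372 227.15800173] [23.95590484 35.73839206]
bar side 310 314 296 334
bar before 310 314 296 333
```

The pin's outline matches an upright pin on the well floor: starts at (311,227), about 22×32 px, against an expected (311,227) and 24×36 px. The flap bar is back at its shut position, and the gripper is clear. Handing in.

```bash
python3 -c "
from bench import robot
print(robot.close_job())"
```

```text
the job is handed in; nothing more can be done
None
```

I handed the job in at about 14 s on the robot's clock. In the last pictures the wooden pin stands upright in the well, released, with the flap shut and the gripper clear; no verdict came back.

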